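Set up the photo monopod and hold it at its second stop

ROBOT

A 6-joint arm with a two-finger parallel gripper is mounted at the origin on the work surface. World frame = base frame: x ahead of the robot, y to its left, z up, the work surface at z = 0. Lengths are in m, angles in degrees, forces in N, time in s.
With the tool pointing down it reaches from about 0.25 to 0.725 m from the base axis. Payload 9.7 kg.
Tool frame: the origin (TCP) lies on the centre line of the jaws, within the pads' length; the fingertips stand 19 mm ahead of it and the grasp point (between the pads) is the TCP (bot.tcp_to_tips is the z of the fingertips in the tool frame, in m); z points along the fingers, y is the line along which they close (so a half turn about z gives the same grasp; the last joint's range is limited). The gripper opens to 85 mm and grips with 20 to 120 N. Pads are 22 mm wide; open, the fingers measure 114 mm over their backs; the gripper's body (76 mm by 85 mm) begins 54 mm behind the grasp point. The pads swing forward as they close: fully open they stand 13 mm farther back than shut.
Start: joints at [-69.786, 4.979, 10.078, 95.1, 0, 90], TCP at [0.19, -0.516, 0.25] pointing down, gripper open.
Joint ranges: [-179.16, 179.16], [-48.56, 103.87], [-65.8, 70.77], [-126.05, 130.52], [-82.76, 87.17], [-180, 180]. Speed limits (degrees/s): [127.2, 127.2, 147.25, 180, 180, 180].

INTERFACE

Orientations are given as [roll, pitch, yaw] about the fixed x, y, z axes, in that order (R = Rz(yaw) Ry(pitch) Rx(roll)).
In Python, from workcell import bot gives the robot as it stands. The module is installed in compiled form; this text tells all that it offers.
- The arm moves only by the tool play_rows, never from a script. Its argument "increments" is a list of rows, each an object with "slide": the shift along the tool's x, y, z in mm, a list of three; "angular": the turn, a rotation vector about the tool's x, y, z in degrees, a list of three; "claw": the opening, from -1 (shut) to 1 (fully open). In form: [{"slide": [x, y, z], "angular": [rx, ry, rz], "claw": claw}, ...]. A call has 1 to 8 rows; each row shifts and turns the commanded pose from where the row before left it, along the tool's axes as they then stand; what a row does not reach is not made up. A row lasts 1/10 s, in which the tool goes at most 50 mm and 8.59 degrees, less where a joint would pass 70% of its speed; a pose out of reach is approached as far as the arm can. A call is refused whole if a number of a shift passes 50 or a number of a turn 8.59, either way. A call with a gripper value outside its range is refused whole. The fingers move at their own pace and stop on an object; "squeeze" is the grip in N (left out, the last holds). Time passes only in rows, so rows that do not move let the fingers close. It gives the time, the measured TCP pose, the force, the opening and the grip force at its end, in the units of the state.
- bot.get_obs(): the state, without advancing time (a new reading comes with each control period).
- bot.camera(name): name is "scene" or "side" or "wrist"; returns the picture (480x640x3 uint8, red, green, blue); there is no depth.
- bot.camera_info(name): a dict with "fovy" (degrees; the focal length in pixels is half the picture's height over the tangent of half this angle, whatever the lens; pixels are square), "cx", "cy" (the principal point, pixels), "k1" (the pictures are not rectified: a ray, as slopes to the right and down, at radius r is drawn at 1 + k1 r^2 times it, then the intrinsics apply), "R" (3x3) and "t" (3): a world point X has camera coordinates R X + t. Camera axes: x right, y down, z forward; pixel columns grow to the right and rows downward; lengths in m; the calibration is good to about 2 mm. A picture is of the moment at which its call begins: read the wrist's pose just before it. camera_info takes no time and is no camera call; for the wrist camera it gives the pose at the moment of the call.
- bot.job_done(): hands the job in; it is judged then, once.
The state is a dict: "time": time; "q": joint angles; "qd": joint speeds; "joint_efforts": joint torques, N m; "ee_pos": TCP position; "tcp_rot": TCP orientation; "wrist_force": force on the tool from outside, world axes, zero at the start; "torque": the same for the moment, N m; "opening": finger opening in m; "grasp_force": force on a finger pad.
Only numpy, scipy, OpenCV 4.12 (cv2) and the standard library are available. Lean on these libraries where they do the work, as an engineer would, in place of code of your own. Each camera call takes 0.05 s, during which the arm holds its last target. There are 200 camera calls.

TASK

Set up the monopod for the documentation camera: lift it, still closed and without pressing its button, up and off the two-prong hook and stand it fully down in the socket of the round foot. Then squeeze in the release button on the side of its head and, keeping it in, pull the head straight up past the first stop to the second, last stop while the outer tube stays standing in the foot. Finish holding the head up there with the button still squeezed in (I trim the height from there), and leave the sauce boat, eye bath, ruler and camera where they are.

Things in the scene. Friction and masses are not known exactly. Their poses are not given: they have to be found in the camera images.
- grip_centre (a point): Point to grip, 2 mm above the middle of the monopod's head: a black plastic block 30 mm (own x) by 32 mm (own y), 44 mm high (24 mm of it below this point). Round camera plate 30 mm wide and a stud on top: highest point 35 mm above this point. Own x points out of the face with the release button, own z up along the monopod. Grip across own y (plain faces) to carry it closed; gripping across own x squeezes the button
- telescope (a joint): How far the head is drawn up out of the outer tube, m: 0 closed, 0.045 first stop, 0.09 second stop, the end of the travel. With the button out a latch holds at 0 and at each stop (1 mm of play); with it in, the head slides freely (drag about 0.5 N, head and inner tube 0.12 kg)
- release_button (a joint): How far the release button is pressed in, m: 0 out, 0.005 flush with the face; from 0.003 the latch is free. Steel pad 14 mm wide (along head's y), 26 mm high, standing 5 mm out of the head's +x face, its centre 2 mm below grip_centre. Spring: 1.8 N at first, 4 N when flush; springs out when released
- tube_end (a point): Centre of the flat underside of the monopod's rubber-tipped outer tube (28 mm across). Closed, it is 180 mm straight below grip_centre. The outer tube weighs 0.4 to 0.6 kg and only stands in the socket by its weight: pulling on after the second stop lifts it out
- flange (a point): Centre of the underside of the flange (black disc 52 mm across, 13 mm thick) at the top of the outer tube, 140 mm above tube_end; the monopod hangs by it on the two prongs, the tube between them
- hook_seat (a point): On the fixed hook stand (post and base plate): midway between the two prongs, level with their top. Own x points to the post, 55 mm away and no higher than the prongs; prongs 40 mm apart, running 41 mm to own -x, where their tips turn up 9 mm. Lift the flange over the tips, then draw the monopod out to own -x
- socket_floor (a point): Centre of the flat floor of the socket in the heavy, fixed round foot (130 mm across), 12 mm above the counter. Bore 31 mm wide, 50 mm deep with its flared mouth; z up
- socket_mouth (a point): Centre of the socket's mouth, 50 mm above its floor, flared to 49 mm
- sauce_boat: Stained white porcelain sauce boat, about 190 mm long, 80 wide, 80 high; origin under its middle. A bystander
- eye_bath: Glass eye bath (small footed cup), 44 mm across, 58 mm high; origin under its middle. A bystander
- brass_ruler: Flat brass ruler, 200 x 26 x 3 mm, lying along own x; origin under its middle. A bystander
- photo_camera: Black camera, 112 mm wide (own y), 75 mm high, lens to own +x; origin under its middle. A bystander
Mind the look-alikes: they are no part of the job. Leave any red or turquoise look-alike of the part that bears hook_seat alone.

How it is judged (in metres and radians):
On the way, in this order (a step that is already met when the one before it is completed fails the run):
1. the closed monopod is lifted up and off the hook and clear of it (horizontal distance between flange and hook_seat above 0.06 m and value of joint telescope below 0.012 m and height (world z) of tube_end above 0.03 m and angle between tube_end's own z axis and vertical below 0.5 rad), for 0.1 s.
2. the closed monopod stands fully down in the socket of the foot (z of tube_end in the frame of socket_floor below 0.006 m and horizontal distance between tube_end and socket_floor below 0.005 m and angle between tube_end's own z axis and vertical below 0.12 rad and value of joint telescope below 0.012 m), for 0.2 s.
3. the release button is squeezed in, the head not yet drawn up to the first stop (z of tube_end in the frame of socket_floor below 0.012 m and horizontal distance between tube_end and socket_floor below 0.005 m and angle between tube_end's own z axis and vertical below 0.12 rad and value of joint release_button above 0.003 m and value of joint telescope below 0.035 m and contact force between the fingers and telescope above 0.5 N), for 0.05 s.
4. the head is drawn up to the second stop (z of tube_end in the frame of socket_floor below 0.012 m and horizontal distance between tube_end and socket_floor below 0.005 m and angle between tube_end's own z axis and vertical below 0.12 rad and value of joint telescope above 0.085 m), for 0.1 s.
At the end, for the whole second after the job is handed in: Outer tube upright (7 deg) in the foot's socket, at most 12 mm off its floor; head within 5 mm of the second stop (drawn out 85 mm or more, grip over 270 mm high) and still; the fingers hold the head (over 1 N) with the button at least 3 mm in, so the latch carries nothing (all of step 4 and value of joint release_button above 0.003 m and contact force between the fingers and telescope above 1 N and height (world z) of grip_centre above 0.27 m and velocity of joint telescope below 0.01 m/s); the arm keeps its last pose, push and grip.
It fails at once if a bystander (sauce boat, eye bath, ruler or camera) is shifted by more than 25 mm (distance of any of sauce_boat, eye_bath, brass_ruler, photo_camera from where it was at the start of the episode above 0.025 m).
It fails at once if the monopod is dropped or tipped over (leaning more than 40 degrees) (angle between tube_end's own z axis and vertical above 0.7 rad).
It also fails if it takes over 58 s, if anything falls off the work surface, if the arm or the gripper's body presses on something with over 40 N, if the wrist force passes 120 N, or if a joint passes its speed limit or range.

## Working session

There is one attempt and no reset: what is moved stays moved. The work goes in short steps, Python scripts to look and compute and a tool call to move; the robot and the scene stay as the last step left them, time stands still between calls to the robot, and variables do not carry over. Pictures are saved under pics/ and viewed, at most 13 in all, crops included, and the job is handed in when it is done.

Besides the shell and the picture viewer there is one more tool, called after ">>>" as name([rows], argument=value, ...), one row to a line, values as JSON. play_rows: Moves the arm, as the interface text tells. Its arguments: {"type":"object","properties":{"increments":{"type":"array"},"squeeze":{"type":"number"}},"required":["increments"]}

```bash
mkdir -p pics; python3 - <<'E'
from workcell import bot
import cv2
for n in ("scene","side"):
    im=bot.camera(n); cv2.imwrite(f"pics/{n}0.png",im[:,:,::-1]); print(n,bot.camera_info(n))
print(bot.camera_info("wrist")); print(bot.get_obs())
E
```

```text
scene {'fovy': 45.88236549351382, 'cx': 319.348926033036, 'cy': 237.8057679353216, 'k1': -0.03189950601162659, 'R': array([[-0.05819916,  0.99824901,  0.01057176],
       [ 0.64768225,  0.04581494, -0.76053185],
       [-0.75968451, -0.03741517, -0.64921456]]), 't': array([ 0.02973952, -0.25853248,  1.72480474])}
side {'fovy': 56.413955335589186, 'cx': 320.1447534762912, 'cy': 239.63198507465086, 'k1': -0.021540220209770217, 'R': array([[-0.92951726, -0.36822529,  0.02019399],
       [-0.27393107,  0.65275373, -0.70631037],
       [ 0.24689964, -0.66205944, -0.7076142 ]]), 't': array([0.51651223, 0.24778336, 1.0362143 ])}
{'fovy': 64.30009997405527, 'cx': 319.22736296683667, 'cy': 241.72219538436772, 'k1': -0.013272961652833773, 'R': array([[ 3.44190246e-01, -9.38899926e-01, -5.71674996e-05],
       [-8.97699358e-01, -3.29104415e-01,  2.92960998e-01],
       [-2.75079874e-01, -1.00782999e-01, -9.56124391e-01]]), 't': array([-0.55094728, -0.03769128,  0.37902407])}
{'time': 0.1, 'q': array([-6.97856582e+01,  5.00564499e+00,  1.00394749e+01,  9.50984296e+01,
        3.97867066e-04,  8.99996846e+01]), 'qd': array([-0.02217188, -0.02527147,  0.08449736, -0.03242752,  0.04627089,
        0.07841946]), 'joint_efforts': array([ 1.68217484e-03, -5.21562374e+01,  4.65652549e+01,  1.59665267e-02,
        4.76331763e-05, -8.06481751e-06]), 'ee_pos': array([ 0.1899842 , -0.51595802,  0.24968036]), 'tcp_rot': array([-1.79935400e+02, -3.98222422e-04,  2.02146568e+01]), 'wrist_force': array([ 0.00919222, -0.0010381 ,  0.2469067 ]), 'torque': array([-0.01751468,  0.00291922,  0.03610039]), 'grasp_force': 0.0, 'opening': 0.08544139388618707}
```

View pics/scene0.png

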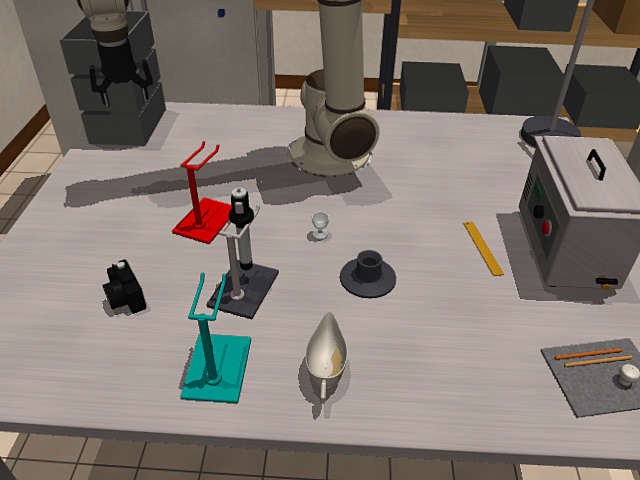

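View pics/side0.png

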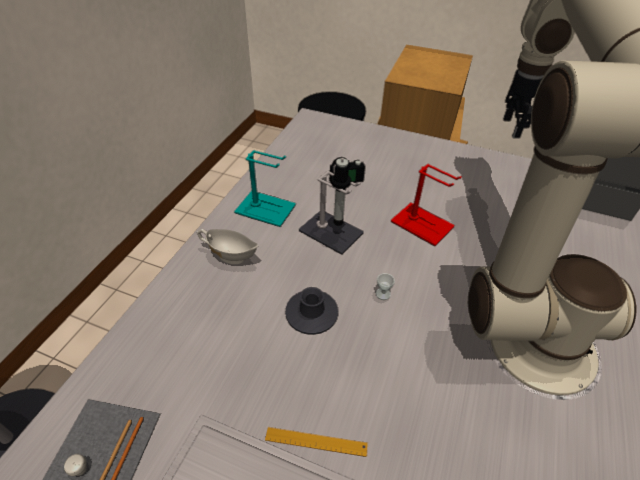

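Scene view: the grey hook stand with the monopod is at scene (240,225) / side (340,185). The look-alikes are the red stand, scene (200,190), and the turquoise stand, scene (215,340); the black camera at (123,288) could also be mistaken for the head. The foot is at (368,270). I choose the grey stand carrying the monopod and check it in a close crop.

```bash
cat > h.py <<'E'
import numpy as np, cv2
def K(i):
    f=240/np.tan(np.radians(i['fovy']/2)); return f
def proj(i,X):
    c=i['R']@np.asarray(X,float)+i['t']; p=c[:2]/c[2]; return p*(1+i['k1']*(p@p))*K(i)+[i['cx'],i['cy']]
def ray(i,u):
    d=(np.asarray(u,float)-[i['cx'],i['cy']])/K(i); p=d.copy()
    for _ in range(8): p=d/(1+i['k1']*(p@p))
    R=i['R']; o=-R.T@i['t']; v=R.T@np.array([p[0],p[1],1]); return o,v/np.linalg.norm(v)
def onz(i,u,z):
    o,v=ray(i,u); return o+v*(z-o[2])/v[2]
def tri(*iu):
    A=np.zeros((3,3));b=np.zeros(3);L=[ray(i,u) for i,u in iu]
    for o,v in L:
        P=np.eye(3)-np.outer(v,v);A+=P;b+=P@o
    X=np.linalg.solve(A,b); return X,max(np.linalg.norm(np.cross(X-o,v)) for o,v in L)
E
python3 - <<'E'
import cv2,numpy as np
a=cv2.imread('pics/scene0.png')[175:320,190:290];b=cv2.imread('pics/side0.png')[145:255,290:375]
a=cv2.resize(a,(400,580),interpolation=2);b=cv2.resize(b,(400,518),interpolation=2)
b=np.vstack([b,np.zeros((62,400,3),np.uint8)])
cv2.imwrite('pics/crop1.png',np.hstack([a,b]))
E
```

```text
(no output)
```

View pics/crop1.png

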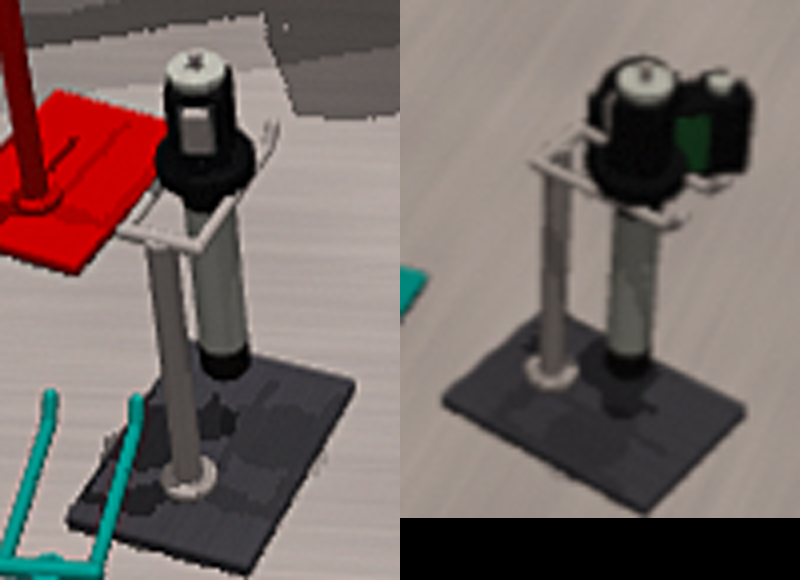

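The crop confirms it: the grey stand carries the black-headed monopod, and the silver button at scene (239,207) faces the scene camera. The post is on the same side, so the prongs open toward the robot. Next I triangulate.

```bash
python3 - <<'E'
from workcell import bot
from h import *
np.set_printoptions(precision=4,suppress=True)
s=bot.camera_info('scene');d=bot.camera_info('side')
sc=lambda x,y:(190+x/4,175+y/4)
sd=lambda x,y:(290+(x-400)/4.706,145+y/4.709)
for n,a,b in [('stud',sc(196,65),sd(645,75)),('button',sc(196,130),sd(606,112)),('tubeend',sc(225,362),sd(630,362)),
 ('cornerR',sc(200,246),sd(537,160)),('postbase',sc(188,485),sd(552,375)),('mouth',(369,256),(312,295)),('tip',sc(276,125),sd(684,220))]:
    print(n,*tri((s,a),(d,b)))
# foot via base outlines
for n,i,p in(('scene',s,(368,270)),('side',d,(312,305))):
    im=cv2.imread(f'pics/{n}0.png');m=(im.max(2)<95).astype('uint8')
    k,l,st,c=cv2.connectedComponentsWithStats(m);j=l[p[1]+8,p[0]+ (0)]
    print(n,j,st[j],c[j]); 
    ct=max(cv2.findContours((l==j).astype('uint8'),0,1)[0],key=len)[:,0]
    q=np.array([onz(i,u,0.006)[:2] for u in ct.astype(float)]); print(cv2.minEnclosingCircle(q.astype('float32')))
    # base plate corners
for n,i,L in(('scene',s,[sc(70,522),sc(252,572),sc(355,382)]),('side',d,[sd(445,400),sd(645,512),sd(745,410)])):
    print(n,[onz(i,u,0.005)[:2] for u in L])
print(onz(s,sc(200,246),.19),onz(s,sc(125,232),.19),onz(s,sc(245,180),.19))
E
```

```text
stud [ 0.5671 -0.1608  0.2563] 0.00041479438824691445
button [ 0.5864 -0.1591  0.2292] 0.0006077618957301472
tubeend [ 0.5654 -0.1618  0.0511] 0.0008590746551095249
cornerR [ 0.6247 -0.1551  0.1871] 0.0009045966861333803
postbase [ 0.6198 -0.1771  0.0076] 0.0007751116874467247
mouth [0.5324 0.1128 0.0659] 0.000693087053100296
tip [ 0.5308 -0.1296  0.1933] 0.0010222274123583457
scene 178 [ 339  250   57   48 1965] [367.6504 275.7099]
((0.5232318043708801, 0.11050835251808167), 0.08025985956192017)
side 49 [ 285  287   53   48 1906] [311.3452 311.266 ]
((0.5350380539894104, 0.11205962300300598), 0.07042127102613449)
scene [array([ 0.6501, -0.2367]), array([ 0.679 , -0.1323]), array([ 0.5295, -0.0939])]
side [array([ 0.6728, -0.1346]), array([ 0.5282, -0.0934]), array([ 0.5004, -0.1975])]
[ 0.6291 -0.1535  0.19  ] [ 0.621  -0.1928  0.19  ] [ 0.5754 -0.139   0.19  ]
```

>>> play_rows([
  {"slide":[30,-13,-14],"angular":[0,0,0],"claw":1},
  {"slide":[30,-13,-14],"angular":[0,0,0],"claw":1},
  {"slide":[30,-13,-14],"angular":[0,0,0],"claw":1},
  {"slide":[30,-13,-14],"angular":[0,0,0],"claw":1},
  {"slide":[30,-13,-14],"angular":[0,0,0],"claw":1},
  {"slide":[30,-13,-14],"angular":[0,0,0],"claw":1},
  {"slide":[30,-13,-14],"angular":[0,0,0],"claw":1},
  {"slide":[30,-13,-14],"angular":[0,0,0],"claw":1},
])

```text
time: 0.9
ee_pos: [0.3801, -0.3345, 0.3626]
tcp_rot: [-180.0, 0.0, 20.2]
wrist_force: [1.2, -0.9, -0.0]
opening: 0.0859
grasp_force: 0.0
```

>>> play_rows([
  {"slide":[30,-12.5,0],"angular":[0,0,0],"claw":1},
  {"slide":[30,-12.5,0],"angular":[0,0,0],"claw":1},
  {"slide":[30,-12.5,0],"angular":[0,0,0],"claw":1},
  {"slide":[30,-12.5,0],"angular":[0,0,0],"claw":1},
  {"slide":[30,-12.5,0],"angular":[0,0,0],"claw":1},
  {"slide":[30,-12.5,0],"angular":[0,0,0],"claw":1},
  {"slide":[30,-12.5,0],"angular":[0,0,0],"claw":1},
  {"slide":[25,-10,0],"angular":[0,0,0],"claw":1},
])

```text
time: 1.7
ee_pos: [0.5672, -0.1615, 0.3617]
tcp_rot: [-180.0, 0.0, 20.3]
wrist_force: [1.0, -0.3, 0.3]
opening: 0.0857
grasp_force: 0.0
```

>>> play_rows([
  {"slide":[0,0,0],"angular":[0,0,5],"claw":1},
  {"slide":[0,0,0],"angular":[0,0,5],"claw":1},
  {"slide":[0,0,0],"angular":[0,0,5],"claw":1},
  {"slide":[0,0,0],"angular":[0,0,5],"claw":1},
  {"slide":[0,0,0],"angular":[0,0,0],"claw":1},
  {"slide":[0,0,0],"angular":[0,0,0],"claw":1},
])

```text
time: 2.3
ee_pos: [0.5662, -0.1629, 0.362]
tcp_rot: [-180.0, 0.0, 0.4]
wrist_force: [-0.1, 0.4, 0.5]
opening: 0.0856
grasp_force: 0.0
```

```bash
python3 - <<'E'
from workcell import bot
import cv2,pickle
o=bot.get_obs();i=bot.camera_info('wrist'); im=bot.camera('wrist'); cv2.imwrite("pics/w1.png",im[:,:,::-1]); pickle.dump(i,open('w1.pkl','wb'))
print(o['q'],o['ee_pos'],o['tcp_rot'],o['time'])
E
```

```text
[-1.60532288e+01  1.55333944e+01  3.50753920e+01  1.09571478e+02
  9.79066040e-04  1.63589849e+02] [ 0.56615982 -0.16290836  0.36201364] [-1.79990732e+02  2.80025075e-02  3.56924307e-01] 2.3
```

View pics/w1.png

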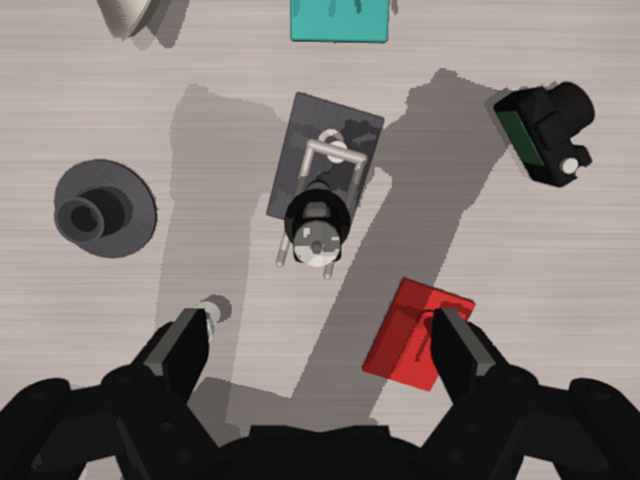

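The wrist view shows the head plate at (317,243), the button at about (317,205), the foot mouth at about (82,217) and the prong tips at (281,263) and (328,272). I zoom in on the head for yaw.

```bash
python3 - <<'E'
import cv2,numpy as np
im=cv2.imread('pics/w1.png')
a=cv2.resize(im[165:285,265:370],(525,600),interpolation=cv2.INTER_CUBIC)
a=cv2.convertScaleAbs(a,alpha=1.6,beta=20)
cv2.imwrite('pics/crop2.png',a)
E
```

```text
(no output)
```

View pics/crop2.png

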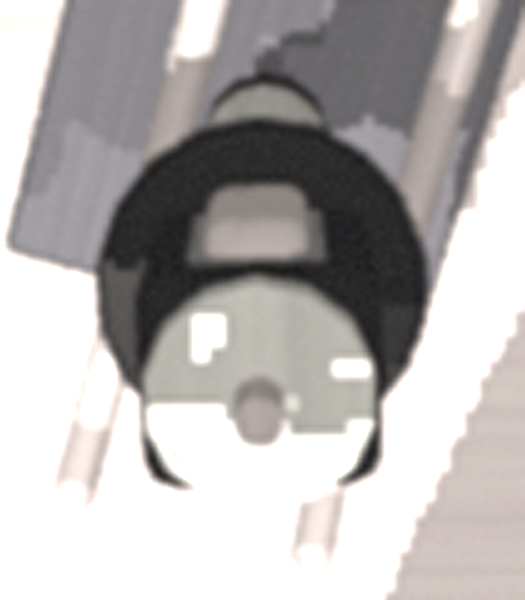

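```bash
python3 - <<'E'
import pickle
from h import *
i=pickle.load(open('w1.pkl','rb'))
print(onz(i,(316.6,246.6),.257), 'tips',onz(i,(281,263),.192),onz(i,(328,273),.192))
im=cv2.imread('pics/w1.png');hsv=cv2.cvtColor(im,40)
m=((im.max(2)<110)).astype('uint8');m[:,170:]=0;m[:140]=0;m[270:]=0
ct=max(cv2.findContours(m,0,1)[0],key=cv2.contourArea)[:,0]
q=np.array([onz(i,u,0.006)[:2] for u in ct.astype(float)]);print(cv2.minEnclosingCircle(q.astype('float32')),cv2.boundingRect(ct))
print(onz(i,(81,219),.062))
E
```

```text
[ 0.56752867 -0.16258508  0.257     ] tips [ 0.53247204 -0.13320216  0.192     ] [ 0.52385854 -0.17177434  0.192     ]
((0.5331266522407532, 0.11211837083101273), 0.06907126307487488) (54, 159, 103, 99)
[0.53698829 0.1080737  0.062     ]
```

>>> play_rows([
  {"slide":[1.3,-0.8,20],"angular":[0,0,0],"claw":1},
  {"slide":[0,0,22],"angular":[0,0,0],"claw":1},
  {"slide":[0,0,22],"angular":[0,0,0],"claw":1},
  {"slide":[0,0,22],"angular":[0,0,0],"claw":1},
  {"slide":[0,0,22],"angular":[0,0,0],"claw":1},
  {"slide":[0,0,20],"angular":[0,0,0],"claw":1},
  {"slide":[0,0,12],"angular":[0,0,0],"claw":1},
  {"slide":[0,0,0],"angular":[0,0,0],"claw":1},
])

```text
time: 3.15
ee_pos: [0.5669, -0.162, 0.2206]
tcp_rot: [-180.0, 0.1, 0.3]
wrist_force: [-0.7, -0.3, -0.9]
opening: 0.085
grasp_force: 0.0
```

>>> play_rows([
  {"slide":[0,0,0],"angular":[0,0,0],"claw":-1},
  {"slide":[0,0,0],"angular":[0,0,0],"claw":-1},
  {"slide":[0,0,0],"angular":[0,0,0],"claw":-1},
  {"slide":[0,0,0],"angular":[0,0,0],"claw":-1},
  {"slide":[0,0,0],"angular":[0,0,0],"claw":-1},
  {"slide":[0,0,0],"angular":[0,0,0],"claw":-1},
  {"slide":[0,0,0],"angular":[0,0,0],"claw":-1},
  {"slide":[0,0,0],"angular":[0,0,0],"claw":-1},
], squeeze=50)

```text
time: 3.95
ee_pos: [0.5678, -0.1622, 0.2232]
tcp_rot: [180.0, -0.1, 0.2]
wrist_force: [1.0, 0.2, 5.9]
opening: 0.0314
grasp_force: 52.8
```

>>> play_rows([
  {"slide":[0,0,-3],"angular":[0,0,0],"claw":-1},
  {"slide":[0,0,-5],"angular":[0,0,0],"claw":-1},
  {"slide":[0,0,-6],"angular":[0,0,0],"claw":-1},
  {"slide":[0,0,-7],"angular":[0,0,0],"claw":-1},
  {"slide":[0,0,-7],"angular":[0,0,0],"claw":-1},
  {"slide":[0,0,-7],"angular":[0,0,0],"claw":-1},
  {"slide":[0,0,-5],"angular":[0,0,0],"claw":-1},
  {"slide":[0,0,0],"angular":[0,0,0],"claw":-1},
])

```text
time: 4.75
ee_pos: [0.5677, -0.1622, 0.2633]
tcp_rot: [180.0, -0.1, 0.2]
wrist_force: [-0.3, -0.1, -7.2]
opening: 0.0314
grasp_force: 51.7
```

>>> play_rows([
  {"slide":[-8,-2,0],"angular":[0,0,0],"claw":-1},
  {"slide":[-12,-3,0],"angular":[0,0,0],"claw":-1},
  {"slide":[-14,-4,0],"angular":[0,0,0],"claw":-1},
  {"slide":[-14,-4,0],"angular":[0,0,0],"claw":-1},
  {"slide":[-14,-4,0],"angular":[0,0,0],"claw":-1},
  {"slide":[-14,-4,0],"angular":[0,0,0],"claw":-1},
  {"slide":[-10,-3,0],"angular":[0,0,0],"claw":-1},
  {"slide":[-4,-1,0],"angular":[0,0,0],"claw":-1},
])

```text
time: 5.55
ee_pos: [0.4763, -0.1371, 0.2624]
tcp_rot: [180.0, -0.0, 0.2]
wrist_force: [0.3, 0.0, -6.5]
opening: 0.0319
grasp_force: 51.6
```

>>> play_rows([
  {"slide":[0,-4,-8],"angular":[0,0,0],"claw":-1},
  {"slide":[0,-12,-10],"angular":[0,0,0],"claw":-1},
  {"slide":[-3,-20,-10],"angular":[0,0,-2],"claw":-1},
  {"slide":[-5,-24,-8],"angular":[0,0,-3],"claw":-1},
  {"slide":[-5,-24,-4],"angular":[0,0,-3],"claw":-1},
  {"slide":[-5,-24,0],"angular":[0,0,-3],"claw":-1},
  {"slide":[-3,-18,0],"angular":[0,0,-3],"claw":-1},
  {"slide":[0,-8,0],"angular":[0,0,-1],"claw":-1},
])

```text
time: 6.35
ee_pos: [0.4443, -0.0044, 0.3034]
tcp_rot: [-180.0, -0.1, 15.4]
wrist_force: [0.3, -0.6, -6.6]
opening: 0.0312
grasp_force: 51.6
```

```bash
python3 - <<'E'
from workcell import bot
import cv2,pickle
o=bot.get_obs();i=bot.camera_info('wrist'); im=bot.camera('wrist'); cv2.imwrite("pics/w2.png",im[:,:,::-1]); pickle.dump(i,open('w2.pkl','wb'))
for n in('scene','side'): cv2.imwrite(f"pics/{n}2.png",bot.camera(n)[:,:,::-1])
print(o['q'],o['ee_pos'],o['tcp_rot'],o['time'],o['opening'])
E
```

```text
[-5.90299469e-01 -7.89232523e+00  3.46664128e+00  1.01294412e+02
  3.18554890e-02  1.64007458e+02] [ 0.44428342 -0.00442957  0.30339433] [-1.79987163e+02 -7.08324605e-02  1.54022526e+01] 6.35 0.031183524284678937
```

View pics/w2.png

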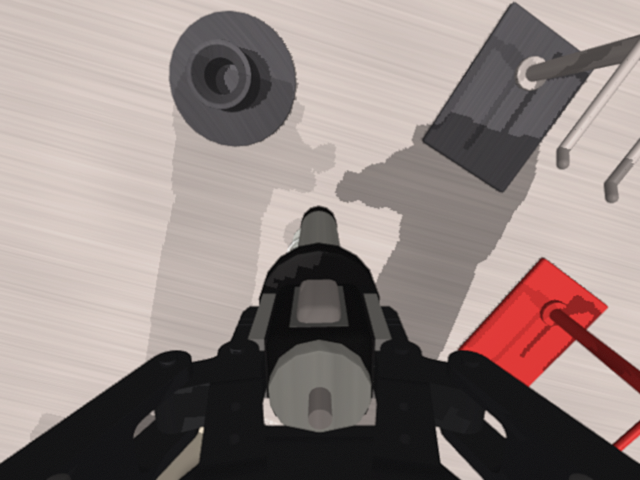

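The foot disc spans (169–297, 11–146) with the mouth at about (221,74). The monopod hangs straight between the fingers with its tip at (319,212).

```bash
python3 - <<'E'
import pickle
from h import *
i=pickle.load(open('w2.pkl','rb'))
im=cv2.imread('pics/w2.png');g=im.max(2)
m=(g<100).astype('uint8');m[:,305:]=0;m[152:]=0
ct=max(cv2.findContours(m,0,1)[0],key=cv2.contourArea)
print(cv2.fitEllipse(ct))
for z in(.006,.012):
    q=np.array([onz(i,u,z)[:2] for u in ct[:,0].astype(float)]).astype('float32');print(z,cv2.fitEllipse(q*1000))
for c in [(221,74)]: print(onz(i,c,.062))
# mouth circle: project and compare with dark ring pixels
for c in [(.533,.112),(.535,.110)]:
    for z,r in((.062,.0245),(.062,.031)):
        P=np.array([proj(i,(c[0]+r*np.cos(t),c[1]+r*np.sin(t),z)) for t in np.linspace(0,6.28,40)]); print(c,r,P.min(0),P.max(0))
a=cv2.resize(im[0:160,155:310],(620,640)[:2],interpolation=2)[:600]
cv2.imwrite('pics/crop3.png',cv2.convertScaleAbs(a,alpha=1.5))
print('tubeend pred',proj(i,(.4443,-.0044,.123)))
E
```

```text
((232.44500732421875, 78.62012481689453), (122.89881896972656, 135.00262451171875), 157.52627563476562)
0.006 ((534.3827514648438, 110.84102630615234), (126.87010192871094, 127.79798889160156), 172.57638549804688)
0.012 ((534.1219482421875, 109.4639663696289), (125.06301879882812, 125.97767639160156), 172.5763702392578)
[0.53539456 0.10912587 0.062     ]
(0.533, 0.112) 0.0245 [189.57351983  45.53115482] [244.90582054 105.13231682]
(0.533, 0.112) 0.031 [182.21648716  37.26994398] [252.24059217 112.69653102]
(0.535, 0.11) 0.0245 [192.19652483  43.74548037] [247.59745958 103.48506201]
(0.535, 0.11) 0.031 [184.8306025   35.46487941] [254.94157304 111.06665015]
tubeend pred [317.53628873 219.9472289 ]
```

View pics/crop3.png

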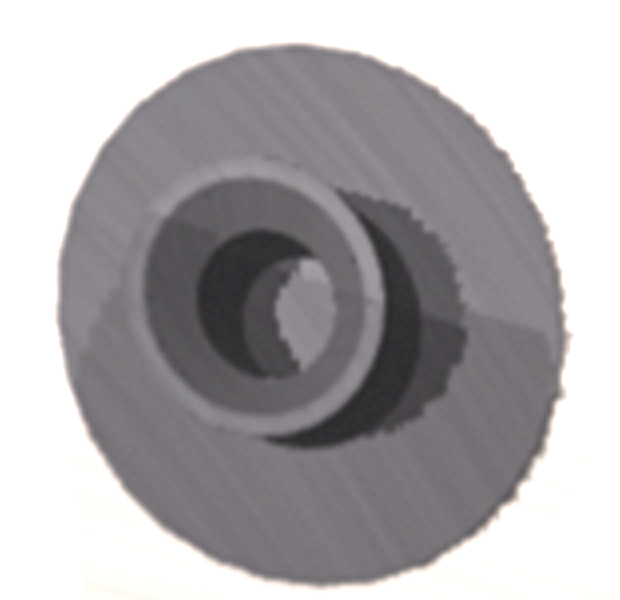

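>>> play_rows([
  {"slide":[0,0,0],"angular":[0,0,-3],"claw":-1},
  {"slide":[0,0,0],"angular":[0,0,-5],"claw":-1},
  {"slide":[0,0,0],"angular":[0,0,-5],"claw":-1},
  {"slide":[0,0,0],"angular":[0,0,-2],"claw":-1},
])

```text
time: 6.9
ee_pos: [0.4448, -0.0071, 0.3023]
tcp_rot: [180.0, 0.0, 30.3]
wrist_force: [0.1, -0.5, -7.1]
opening: 0.0316
grasp_force: 51.5
```

>>> play_rows([
  {"slide":[10,-4,0],"angular":[0,0,0],"claw":-1},
  {"slide":[20,-8,0],"angular":[0,0,0],"claw":-1},
  {"slide":[25,-10,0],"angular":[0,0,0],"claw":-1},
  {"slide":[25,-10,0],"angular":[0,0,0],"claw":-1},
  {"slide":[25,-10,0],"angular":[0,0,0],"claw":-1},
  {"slide":[20,-7.8,0],"angular":[0,0,0],"claw":-1},
  {"slide":[11,-4,0],"angular":[0,0,0],"claw":-1},
  {"slide":[0,0,0],"angular":[0,0,0],"claw":-1},
])

```text
time: 7.7
ee_pos: [0.5358, 0.1095, 0.3013]
tcp_rot: [-180.0, 0.1, 30.2]
wrist_force: [1.3, 0.3, -6.9]
opening: 0.0315
grasp_force: 51.6
```

```bash
python3 - <<'E'
from workcell import bot
from h import *
o=bot.get_obs();print(o['ee_pos'],o['tcp_rot'],o['q'],o['time'])
p=o['ee_pos'];T=[]
for n in('scene','side'):
    i=bot.camera_info(n);im=bot.camera(n)[:,:,::-1].copy()
    te=proj(i,p-[0,0,.18]);fl=proj(i,p-[0,0,.04]);mo=proj(i,(.5344,.1108,.062));print(n,te,fl,mo)
    c=te.astype(int);a=im[c[1]-65:c[1]+35,c[0]-33:c[0]+33];T.append(cv2.resize(a,(396,600),interpolation=2))
    for q in(te,fl,mo):
        cv2.circle(T[-1],tuple(int(v) for v in (q-c+[33,65])*6),3,(0,0,255),-1)
cv2.imwrite('pics/crop4.png',np.hstack(T))
E
```

```text
[0.53581863 0.10951549 0.3013223 ] [-1.79973905e+02  6.50148948e-02  3.02039560e+01] [1.15496214e+01 6.13310316e+00 1.70758621e+01 1.01012705e+02
 3.92893773e-03 1.61345678e+02] 7.7
scene [369.45999469 238.38220682] [374.15719715 185.68384837] [368.23189957 258.04950749]
side [311.54511778 278.07599456] [311.99706134 233.69814158] [311.73023823 294.93461545]
```

View pics/crop4.png

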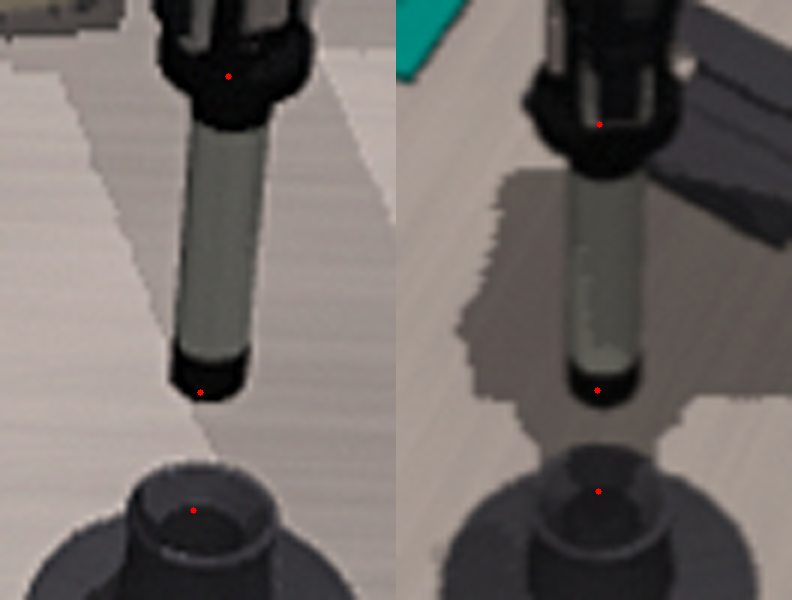

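>>> play_rows([
  {"slide":[-0.6,-1.8,6],"angular":[0,0,0],"claw":-1},
  {"slide":[0,0,12],"angular":[0,0,0],"claw":-1},
  {"slide":[0,0,12],"angular":[0,0,0],"claw":-1},
  {"slide":[0,0,12],"angular":[0,0,0],"claw":-1},
  {"slide":[0,0,10],"angular":[0,0,0],"claw":-1},
  {"slide":[0,0,8],"angular":[0,0,0],"claw":-1},
  {"slide":[0,0,5],"angular":[0,0,0],"claw":-1},
  {"slide":[0,0,0],"angular":[0,0,0],"claw":-1},
])

```text
time: 8.6
ee_pos: [0.5331, 0.1097, 0.2366]
tcp_rot: [-180.0, 0.0, 30.2]
wrist_force: [0.2, 0.0, -5.9]
opening: 0.0317
grasp_force: 51.5
```

>>> play_rows([
  {"slide":[0,0,5],"angular":[0,0,0],"claw":-1},
  {"slide":[0,0,5],"angular":[0,0,0],"claw":-1},
  {"slide":[0,0,5],"angular":[0,0,0],"claw":-1},
  {"slide":[0,0,0],"angular":[0,0,0],"claw":-1},
])

```text
time: 9.0
ee_pos: [0.5334, 0.1102, 0.2215]
tcp_rot: [-179.9, 0.0, 30.2]
wrist_force: [1.1, 1.8, -7.7]
opening: 0.0313
grasp_force: 53.1
```

>>> play_rows([
  {"slide":[0.8,-0.2,4],"angular":[0,0,0],"claw":-1},
  {"slide":[0,0,4],"angular":[0,0,0],"claw":-1},
  {"slide":[0,0,4],"angular":[0,0,0],"claw":-1},
  {"slide":[0,0,0],"angular":[0,0,0],"claw":-1},
])

```text
time: 9.4
ee_pos: [0.5338, 0.1105, 0.2095]
tcp_rot: [-180.0, 0.0, 30.2]
wrist_force: [0.1, 1.8, -7.7]
opening: 0.0311
grasp_force: 53.0
```

>>> play_rows([
  {"slide":[0.3,-0.4,4],"angular":[0,0,0],"claw":-1},
  {"slide":[0,0,4],"angular":[0,0,0],"claw":-1},
  {"slide":[0,0,3],"angular":[0,0,0],"claw":-1},
  {"slide":[0,0,0],"angular":[0,0,0],"claw":-1},
])

```text
time: 9.8
ee_pos: [0.5338, 0.1108, 0.1986]
tcp_rot: [-180.0, 0.1, 30.2]
wrist_force: [0.9, 1.8, -6.8]
opening: 0.0314
grasp_force: 53.0
```

>>> play_rows([
  {"slide":[0,0,2],"angular":[0,0,0],"claw":-1},
  {"slide":[0,0,1.5],"angular":[0,0,0],"claw":-1},
  {"slide":[0,0,1.5],"angular":[0,0,0],"claw":-1},
  {"slide":[0,0,0],"angular":[0,0,0],"claw":-1},
])

```text
time: 10.2
ee_pos: [0.534, 0.1109, 0.1941]
tcp_rot: [180.0, 0.0, 30.2]
wrist_force: [0.3, 1.0, -6.2]
opening: 0.0317
grasp_force: 53.0
```

>>> play_rows([
  {"slide":[0,0,1],"angular":[0,0,0],"claw":-1},
  {"slide":[0,0,1],"angular":[0,0,0],"claw":-1},
  {"slide":[0,0,1],"angular":[0,0,0],"claw":-1},
  {"slide":[0,0,0],"angular":[0,0,0],"claw":-1},
])

```text
time: 10.6
ee_pos: [0.534, 0.1109, 0.1911]
tcp_rot: [-180.0, 0.0, 30.2]
wrist_force: [0.0, 0.6, -6.9]
opening: 0.0314
grasp_force: 53.0
```

>>> play_rows([
  {"slide":[0,0,1],"angular":[0,0,0],"claw":-1},
  {"slide":[0,0,1],"angular":[0,0,0],"claw":-1},
  {"slide":[0,0,0],"angular":[0,0,0],"claw":-1},
])

```text
time: 10.9
ee_pos: [0.534, 0.1109, 0.1891]
tcp_rot: [-180.0, 0.0, 30.2]
wrist_force: [1.0, 0.6, -6.5]
opening: 0.0315
grasp_force: 53.0
```

>>> play_rows([
  {"slide":[0,0,1],"angular":[0,0,0],"claw":-1},
  {"slide":[0,0,1],"angular":[0,0,0],"claw":-1},
  {"slide":[0,0,0],"angular":[0,0,0],"claw":-1},
])

```text
time: 11.2
ee_pos: [0.534, 0.1109, 0.1871]
tcp_rot: [-180.0, 0.0, 30.2]
wrist_force: [-0.4, -0.2, -7.5]
opening: 0.0315
grasp_force: 53.0
```

>>> play_rows([
  {"slide":[0,0,1],"angular":[0,0,0],"claw":-1},
  {"slide":[0,0,1],"angular":[0,0,0],"claw":-1},
  {"slide":[0,0,0],"angular":[0,0,0],"claw":-1},
])

```text
time: 11.5
ee_pos: [0.5341, 0.111, 0.1858]
tcp_rot: [180.0, -0.0, 30.2]
wrist_force: [-1.4, 0.1, -1.5]
opening: 0.0314
grasp_force: 53.6
```

```bash
python3 - <<'E'
from workcell import bot
from h import *
o=bot.get_obs();print(o['ee_pos'],o['wrist_force']);p=o['ee_pos'];T=[]
for n in('scene','side'):
    i=bot.camera_info(n);im=bot.camera(n)[:,:,::-1].copy();cv2.imwrite(f'pics/{n}5.png',im)
    q=proj(i,p-[0,0,.1]);c=q.astype(int);a=im[c[1]-60:c[1]+40,c[0]-33:c[0]+33];t=cv2.resize(a,(396,600),interpolation=2)
    for z in(.062,.152,.221): 
        v=proj(i,(p[0],p[1],z)); cv2.circle(t,tuple(int(k) for k in (v-c+[33,60])*6),3,(0,0,255),-1)
    T.append(t)
cv2.imwrite('pics/crop5.png',np.hstack(T))
E
```

```text
[0.5341438  0.11096085 0.18575448] [-1.36370445  0.14544007 -1.49421626]
```

View pics/crop5.png

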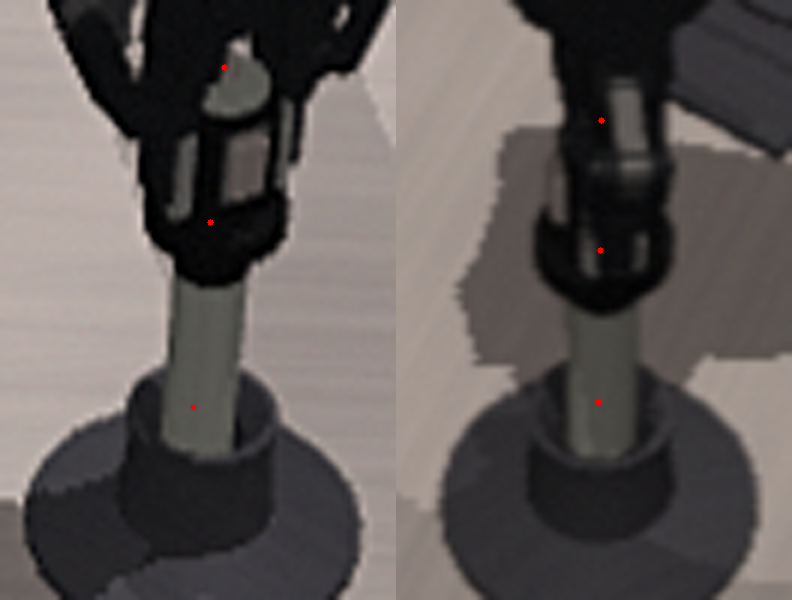

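Contact: the carried load went onto the floor at TCP z ≈ 0.186, and the tube stands centred in the socket in both views. I press slightly to confirm.

>>> play_rows([
  {"slide":[0,0,1],"angular":[0,0,0],"claw":-1},
  {"slide":[0,0,0],"angular":[0,0,0],"claw":-1},
  {"slide":[0,0,0],"angular":[0,0,0],"claw":-1},
])

```text
time: 11.9
ee_pos: [0.5343, 0.111, 0.1852]
tcp_rot: [180.0, -0.1, 30.2]
wrist_force: [-1.3, 1.0, 6.3]
opening: 0.0314
grasp_force: 54.1
```

>>> play_rows([
  {"slide":[0,0,0],"angular":[0,0,0],"claw":0},
  {"slide":[0,0,0],"angular":[0,0,0],"claw":1},
  {"slide":[0,0,0],"angular":[0,0,0],"claw":1},
  {"slide":[0,0,0],"angular":[0,0,0],"claw":1},
  {"slide":[0,0,0],"angular":[0,0,0],"claw":1},
  {"slide":[0,0,-3],"angular":[0,0,0],"claw":1},
  {"slide":[0,0,-2],"angular":[0,0,0],"claw":1},
  {"slide":[0,0,0],"angular":[0,0,0],"claw":1},
])

```text
time: 12.7
ee_pos: [0.5342, 0.111, 0.1898]
tcp_rot: [180.0, -0.0, 30.2]
wrist_force: [-0.7, -0.1, -0.5]
opening: 0.0856
grasp_force: 0.0
```

>>> play_rows([
  {"slide":[0,0,0],"angular":[0,0,-6],"claw":1},
  {"slide":[0,0,0],"angular":[0,0,-8],"claw":1},
  {"slide":[0,0,0],"angular":[0,0,-8],"claw":1},
  {"slide":[0,0,0],"angular":[0,0,-8],"claw":1},
  {"slide":[0,0,0],"angular":[0,0,-8],"claw":1},
  {"slide":[0,0,0],"angular":[0,0,-8],"claw":1},
  {"slide":[0,0,0],"angular":[0,0,-8],"claw":1},
  {"slide":[0,0,0],"angular":[0,0,-8],"claw":1},
])

```text
time: 13.5
ee_pos: [0.534, 0.1109, 0.1893]
tcp_rot: [180.0, 0.0, 92.5]
wrist_force: [0.6, -0.3, 0.3]
opening: 0.0853
grasp_force: 0.0
```

>>> play_rows([
  {"slide":[0,0,0],"angular":[0,0,-8],"claw":1},
  {"slide":[0,0,0],"angular":[0,0,-8],"claw":1},
  {"slide":[0,0,0],"angular":[0,0,-8],"claw":1},
  {"slide":[0,0,0],"angular":[0,0,-4],"claw":1},
  {"slide":[0,0,0],"angular":[0,0,0],"claw":1},
  {"slide":[0,0,0],"angular":[0,0,0],"claw":1},
])

```text
time: 14.1
ee_pos: [0.534, 0.1109, 0.1893]
tcp_rot: [-180.0, -0.0, 120.1]
wrist_force: [-0.3, 0.6, 0.1]
opening: 0.0848
grasp_force: 0.0
```

```bash
python3 - <<'E'
from workcell import bot
import cv2,pickle,numpy as np
o=bot.get_obs();i=bot.camera_info('wrist'); im=bot.camera('wrist'); cv2.imwrite("pics/w3.png",im[:,:,::-1]); pickle.dump(i,open('w3.pkl','wb'))
s=bot.camera('scene')[:,:,::-1];cv2.imwrite('pics/scene6.png',s)
a=cv2.resize(im[:,:,::-1],(533,400));b=cv2.resize(s[150:310,320:426],(265,400))
cv2.imwrite('pics/v6.png',np.hstack([a,b]))
print(o['q'],o['ee_pos'],o['tcp_rot'],o['time'],o['opening'],o['wrist_force'])
E
```

```text
[ 1.17311969e+01  3.51893539e+00  1.77180932e+00  8.82549449e+01
 -6.26468373e-04  7.16503199e+01] [0.53403748 0.11089416 0.18927378] [-1.79997837e+02 -5.73418042e-05  1.20080877e+02] 14.1 0.08481215421335114 [-0.30076924  0.61676523  0.06512033]
```

View pics/v6.png

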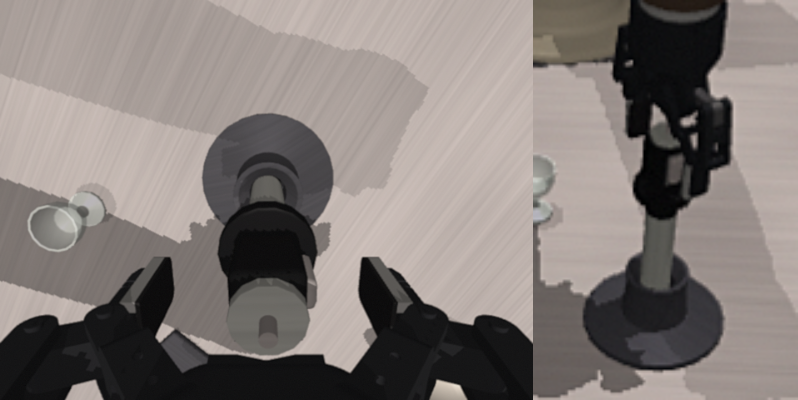

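The monopod stands upright in the socket. The button at wrist (310,280) faces the right finger and the jaws straddle the head along its x. I close slowly now to squeeze the button.

>>> play_rows([
  {"slide":[0,0,-2],"angular":[0,0,0],"claw":1},
  {"slide":[0,0,0],"angular":[0,0,0],"claw":-1},
  {"slide":[0,0,0],"angular":[0,0,0],"claw":-1},
  {"slide":[0,0,0],"angular":[0,0,0],"claw":-1},
  {"slide":[0,0,0],"angular":[0,0,0],"claw":-1},
  {"slide":[0,0,0],"angular":[0,0,0],"claw":-1},
  {"slide":[0,0,0],"angular":[0,0,0],"claw":-1},
  {"slide":[0,0,0],"angular":[0,0,0],"claw":-1},
], squeeze=30)

```text
time: 15.0
ee_pos: [0.5342, 0.111, 0.1916]
tcp_rot: [180.0, 0.0, 120.2]
wrist_force: [1.4, 0.8, 2.6]
opening: 0.0297
grasp_force: 33.3
```

>>> play_rows([
  {"slide":[0,0,0],"angular":[0,0,0],"claw":-1},
  {"slide":[0,0,0],"angular":[0,0,0],"claw":-1},
  {"slide":[0,0,0],"angular":[0,0,0],"claw":-1},
])

```text
time: 15.3
ee_pos: [0.5342, 0.1109, 0.1915]
tcp_rot: [180.0, 0.0, 120.2]
wrist_force: [0.7, 0.2, 4.4]
opening: 0.0297
grasp_force: 33.4
```

>>> play_rows([
  {"slide":[0,0,-3],"angular":[0,0,0],"claw":-1},
  {"slide":[0,0,-5],"angular":[0,0,0],"claw":-1},
  {"slide":[0,0,-6],"angular":[0,0,0],"claw":-1},
  {"slide":[0,0,-6],"angular":[0,0,0],"claw":-1},
  {"slide":[0,0,0],"angular":[0,0,0],"claw":-1},
])

```text
time: 15.8
ee_pos: [0.5341, 0.1109, 0.2123]
tcp_rot: [180.0, 0.0, 120.2]
wrist_force: [1.5, 1.5, -0.5]
opening: 0.0297
grasp_force: 33.2
```

>>> play_rows([
  {"slide":[0,0,-5],"angular":[0,0,0],"claw":-1},
  {"slide":[0,0,-8],"angular":[0,0,0],"claw":-1},
  {"slide":[0,0,-9],"angular":[0,0,0],"claw":-1},
  {"slide":[0,0,-9],"angular":[0,0,0],"claw":-1},
  {"slide":[0,0,-9],"angular":[0,0,0],"claw":-1},
  {"slide":[0,0,-8],"angular":[0,0,0],"claw":-1},
  {"slide":[0,0,-5],"angular":[0,0,0],"claw":-1},
  {"slide":[0,0,0],"angular":[0,0,0],"claw":-1},
])

```text
time: 16.6
ee_pos: [0.5341, 0.1109, 0.2651]
tcp_rot: [180.0, 0.0, 120.2]
wrist_force: [-0.3, -0.4, -0.9]
opening: 0.0298
grasp_force: 33.1
```

>>> play_rows([
  {"slide":[0,0,-4],"angular":[0,0,0],"claw":-1},
  {"slide":[0,0,-4],"angular":[0,0,0],"claw":-1},
  {"slide":[0,0,-4],"angular":[0,0,0],"claw":-1},
  {"slide":[0,0,-1.5],"angular":[0,0,0],"claw":-1},
  {"slide":[0,0,0],"angular":[0,0,0],"claw":-1},
  {"slide":[0,0,0],"angular":[0,0,0],"claw":-1},
])

```text
time: 17.2
ee_pos: [0.534, 0.1109, 0.2778]
tcp_rot: [180.0, -0.0, 120.2]
wrist_force: [0.7, 0.8, -0.9]
opening: 0.0299
grasp_force: 33.2
```

>>> play_rows([
  {"slide":[0,0,-1],"angular":[0,0,0],"claw":-1},
  {"slide":[0,0,0],"angular":[0,0,0],"claw":-1},
  {"slide":[0,0,0],"angular":[0,0,0],"claw":-1},
])

```text
time: 17.5
ee_pos: [0.534, 0.1109, 0.2788]
tcp_rot: [-180.0, -0.0, 120.2]
wrist_force: [0.3, 0.7, -1.0]
opening: 0.0295
grasp_force: 33.2
```

>>> play_rows([
  {"slide":[0,0,-1],"angular":[0,0,0],"claw":-1},
  {"slide":[0,0,0],"angular":[0,0,0],"claw":-1},
  {"slide":[0,0,0],"angular":[0,0,0],"claw":-1},
])

```text
time: 17.8
ee_pos: [0.534, 0.1109, 0.2799]
tcp_rot: [180.0, 0.0, 120.2]
wrist_force: [-0.1, 0.1, -0.1]
opening: 0.0298
grasp_force: 33.2
```

>>> play_rows([
  {"slide":[0,0,-1],"angular":[0,0,0],"claw":-1},
  {"slide":[0,0,0],"angular":[0,0,0],"claw":-1},
  {"slide":[0,0,0],"angular":[0,0,0],"claw":-1},
])

```text
time: 18.1
ee_pos: [0.534, 0.1109, 0.2809]
tcp_rot: [180.0, 0.0, 120.2]
wrist_force: [-0.2, 1.1, -0.2]
opening: 0.0299
grasp_force: 33.2
```

>>> play_rows([
  {"slide":[0,0,-1],"angular":[0,0,0],"claw":-1},
  {"slide":[0,0,0],"angular":[0,0,0],"claw":-1},
  {"slide":[0,0,0],"angular":[0,0,0],"claw":-1},
])

```text
time: 18.4
ee_pos: [0.5339, 0.1109, 0.2816]
tcp_rot: [-180.0, -0.0, 120.2]
wrist_force: [0.4, 0.3, -2.9]
opening: 0.0296
grasp_force: 33.0
```

```bash
python3 - <<'E'
from workcell import bot
import cv2,numpy as np
from h import *
o=bot.get_obs();T=[]
for n in('scene','side'):
    i=bot.camera_info(n);im=bot.camera(n)[:,:,::-1].copy()
    c=proj(i,(.534,.111,.17)).astype(int);a=im[c[1]-70:c[1]+50,c[0]-40:c[0]+40];t=cv2.resize(a,(400,600),interpolation=2)
    T.append(t)
cv2.imwrite('pics/crop7.png',np.hstack(T))
print(o['ee_pos'],o['wrist_force'])
E
```

```text
[0.53393949 0.11087558 0.28160002] [ 0.38271985  0.31342918 -2.8964731 ]
```

View pics/crop7.png

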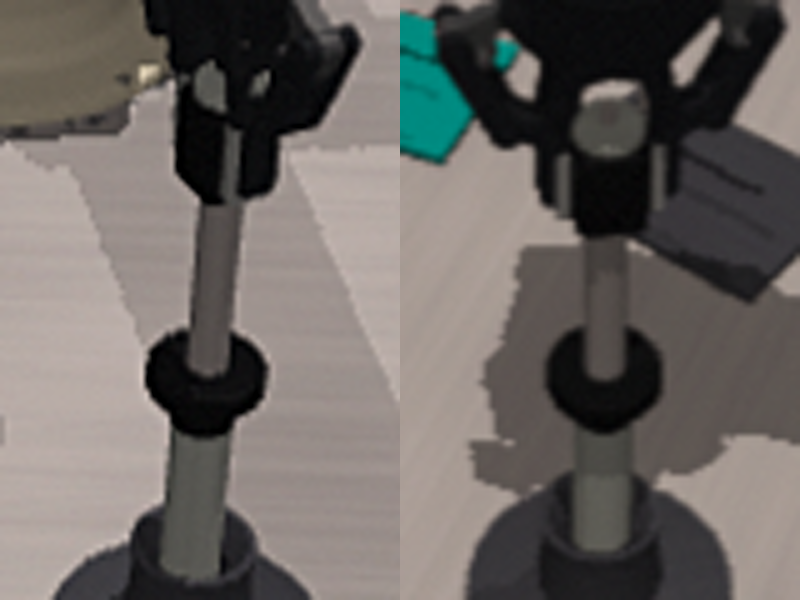

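The head is fully drawn out with the inner tube showing, the outer tube is upright in the socket, and the rising force marks the second stop. I ease back 1 mm, settle and hand in.

>>> play_rows([
  {"slide":[0,0,1],"angular":[0,0,0],"claw":-1},
  {"slide":[0,0,0],"angular":[0,0,0],"claw":-1},
  {"slide":[0,0,0],"angular":[0,0,0],"claw":-1},
  {"slide":[0,0,0],"angular":[0,0,0],"claw":-1},
])

```text
time: 18.9
ee_pos: [0.534, 0.1109, 0.2808]
tcp_rot: [-180.0, -0.0, 120.2]
wrist_force: [-1.9, 0.9, -0.8]
opening: 0.03
grasp_force: 33.0
```

```bash
python3 -c "
from workcell import bot
print(bot.get_obs()['ee_pos']); print(bot.job_done())"
```

```text
[0.53400335 0.11091173 0.28081419]
the job is handed in; nothing more can be done
None
```

I handed the job in at about 19 s (no verdict was shown): the monopod stands in the foot's socket, with its head held about 1 mm short of the second stop and the button squeezed in; I steered clear of the sauce boat, eye bath, ruler and camera but did not re-measure where they ended up.

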